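# Clear the jar and hold the rice bin tilted open

### The arm

A 6-joint arm with a two-finger parallel gripper is mounted at the origin on the work surface. World frame = base frame: x ahead of the robot, y to its left, z up, the work surface at z = 0. Lengths are in mm, angles in rad, forces in N, time in s.
With the tool pointing down it reaches from about 275 to 1000 mm from the base axis. Payload 8.4 kg.
Tool frame: the origin (TCP) lies on the centre line of the jaws, within the pads' length; the fingertips stand 14 mm ahead of it and the grasp point (between the pads) lies 5 mm behind it; z points along the fingers, y is the line along which they close (so a half turn about z gives the same grasp; the last joint's range is limited). The gripper opens to 85 mm and grips with 20 to 120 N. Pads are 22 mm wide; open, the fingers measure 114 mm over their backs; the gripper's body (76 mm by 85 mm) begins 54 mm behind the grasp point. The pads swing forward as they close: fully open they stand 13 mm farther back than shut.
Start: joints at [1.333, 0.353, 1.633, -0, 1.155, -0.002], TCP at [146.011, 607.708, 245.281] pointing down, gripper open.
Joint ranges: [-2.63, 2.63], [-0.92, 2.1], [0.06, 2.66], [-1.3, 4.44], [0, 2.69], [-3.02, 3.02]. Speed limits (rad/s): [2.22, 2.22, 2.79, 3.14, 3.14, 3.14].

### API

Orientations are given as [roll, pitch, yaw] about the fixed x, y, z axes, in that order (R = Rz(yaw) Ry(pitch) Rx(roll)).
In Python, from rig import r gives the robot as it stands.
- The arm moves only by the tool step_arm, never from a script. Its argument "plan" is text: rows parted by semicolons, each of 7 numbers parted by spaces: the turn, a rotation vector about the world's x, y, z in degrees, then the shift along the world's x, y, z in mm, then the closure in counts, from 0 (fully open) to 255 (shut). In form: rx ry rz x y z hand; .... A call has 1 to 8 rows; each row is the pose to reach, as a shift and turn from the pose commanded when the call began; what a row does not reach only later rows make up. A row lasts 1/10 s, in which the tool goes at most 50 mm and 8.59 degrees, less where a joint would pass 70% of its speed; a pose out of reach is approached as far as the arm can. A call with a gripper value outside its range is refused whole. The fingers move at their own pace and stop on an object; "force" is the grip in N (left out, the last holds). Time passes only in rows, so rows that repeat a pose let the fingers close. It gives the time, the measured TCP pose, the force, the opening and the grip force at its end, in the units of the state.
- r.sense(): the state, without advancing time (a new reading comes with each control period).
- r.grab_frame(name): name is "side" or "top"; returns (picture, depth): 480x640x3 uint8, red, green, blue; 480x640 float32, mm along the optical axis (not along the pixel's ray), 0 where there is no reading.
- r.get_calibration(name): a dict with "K" (3x3 intrinsics, pixels), "world_from_camera" (4x4, takes a point from camera to world coordinates). Camera axes: x right, y down, z forward; pixel columns grow to the right and rows downward; lengths in mm; the calibration is good to about 2 mm. A picture is of the moment at which its call begins. get_calibration takes no time and is no camera call.
- r.sign_off(): hands the job in; it is judged then, once.
The state is a dict: "clock": time; "qpos": joint angles; "qvel": joint speeds; "joint_efforts": joint torques, N m; "eef_pos": TCP position; "tcp_rot": TCP orientation; "contact_force": force on the tool from outside, world axes, zero at the start; "wrist_torque": the same for the moment, N m; "opening": opening from 0.0 (shut) to 1.0 (fully open); "grasp_force": force on a finger pad.
Only numpy, scipy, OpenCV 4.12 (cv2) and the standard library are available. Lean on these libraries where they do the work, as an engineer would, in place of code of your own. Each camera call takes 0.05 s, during which the arm holds its last target. There are 200 camera calls.

### The job

The rice bin is about to be refilled, but the glass jar stands in its way: first set the jar upright and centred on the red pot holder ring and let go of it. Then pull the spring-shut bin front out to 30 degrees from closed and keep holding it there: finish while holding, as the bin snaps shut if released. Leave the steel bowl, the mug and the spice tin where they are.

Things in the scene. Friction and masses are not known exactly. Their poses are not given: they have to be found in the camera images.
- rice_bin: Cream plastic tilt-out rice bin, fixed in place; casing 220 mm deep (its x), 212 mm wide (its y), 205 mm high. Origin: centre of its underside on the work surface. Its front looks along its own -x, which points roughly towards the robot, and lies 110 mm from the origin.
- hopper (a joint): Angle of the bin's tilt-out front (hopper), rad: 0 = shut, grows as its top tips out along the bin's -x; stops at 0.9. A spring pulls it shut: about 5 N at the handle to start opening it, about 6 to 7 N at 30 degrees (0.524 rad). It does not stay open by itself.
- hopper_hinge (a point): Middle of the hopper's hinge line, at the lower front edge of the bin: 110 mm ahead of the bin's origin (its -x), 20 mm above the work surface. The hinge runs along the bin's y.
- bin_handle (a point): Handle: dark steel round bar on the hopper, 12 mm diameter, 120 mm long along the bin's y, a post at each end. Its middle. Shut, it is 44 mm in front of the hinge line and 150 mm above it (170 mm above the work surface); 32 mm free behind the bar; hopper front's top edge 24 mm, casing's top 35 mm above its centre. Turns with the hopper (shut: same axes as the bin).
- jar: Glass storage jar with a steel twist cap (tightly shut), loose, about 0.3 to 0.55 kg, 150 mm high. Glass body 72 mm diameter up to 108 mm, neck 54 mm diameter, cap 58 mm diameter from 124 to 150 mm. Origin: centre of its underside, z up. Starts close in front of the bin, where it blocks the hopper.
- pot_ring: Red silicone pot holder ring lying flat, loose: 110 mm outer diameter, 44 mm hole, 10 mm thick. Origin: centre of its underside. It lies to the left or right of the bin's front.
- bowl: Stainless steel bowl, 130 mm diameter, 55 mm high, to be left alone; on the other side from the ring. Origin: centre of its underside.
- mug: Blue ceramic mug, 76 mm diameter, 85 mm high, to be left alone. Origin: centre of its underside; its handle is at its +y.
- spice_tin: Yellow spice tin, 60 mm diameter, 90 mm high, to be left alone. Origin: centre of its underside.
There are look-alikes about, which are no part of the job. Of the things that look like the jar, the middle-sized one is meant.

How it is judged (in metres and radians):
On the way, in this order (a step that is already met when the one before it is completed fails the run):
1. the jar stands upright on the red ring, let go, with the bin still shut (horizontal distance between jar and pot_ring below 0.018 m and z of jar in the frame of pot_ring between 0.006 and 0.014 m and angle between jar's own z axis and vertical below 0.1 rad and contact force between the fingers and jar below 0.1 N and linear speed of jar below 0.02 m/s and value of joint hopper below 0.1 rad), for 0.2 s.
2. the bin front is held by the fingers at 30 degrees (value of joint hopper between 0.4538 and 0.5934 rad and velocity of joint hopper between -0.05 and 0.05 rad/s and contact force between the fingers and rice_bin above 1 N), for 0.2 s.
At the end, for the whole second after the job is handed in: The hopper is still and held by the fingers (over 1 N on the bin) at 30 degrees, give or take 4, with nothing else touching the bin; the jar stands upright, released and at rest on the red ring, its axis within 18 mm of the ring's centre (all of step 2 and horizontal distance between jar and pot_ring below 0.018 m and z of jar in the frame of pot_ring between 0.006 and 0.014 m and angle between jar's own z axis and vertical below 0.1 rad and contact force between the fingers and jar below 0.1 N and linear speed of jar below 0.02 m/s and contact force between each of jar, pot_ring, bowl, mug, spice_tin and rice_bin below 0.3 N); the arm keeps its last pose, push and grip.
It fails at once if the bowl is shifted by more than 30 mm (distance of bowl from where it was at the start of the episode above 0.03 m).
It fails at once if the mug is shifted by more than 30 mm (distance of mug from where it was at the start of the episode above 0.03 m).
It fails at once if the spice tin is shifted by more than 30 mm (distance of spice_tin from where it was at the start of the episode above 0.03 m).
It fails at once if the jar is tipped over (angle between jar's own z axis and vertical above 0.6 rad).
It fails at once if the bin is opened while the jar is not on the ring (value of joint hopper above 0.15 rad and horizontal distance between jar and pot_ring above 0.03 m).
It also fails if it takes over 61 s, if anything falls off the work surface, if the arm or the gripper's body presses on something with over 40 N, if the wrist force passes 120 N, or if a joint passes its speed limit or range.

## Working session

There is one attempt and no reset: what is moved stays moved. The work goes in short steps, Python scripts to look and compute and a tool call to move; the robot and the scene stay as the last step left them, time stands still between calls to the robot, and variables do not carry over. Pictures are saved under pics/ and viewed, at most 10 in all, crops included, and the job is handed in when it is done.

Besides the shell and the picture viewer there is one more tool, called by a JSON object that holds its "fn" and its "kwargs", one argument or row to a line. step_arm: Moves the arm, as the interface text tells. Its arguments: {"type":"object","properties":{"plan":{"type":"string"},"force":{"type":"number"}},"required":["plan"]}

```bash
ls; mkdir -p pics; cat > h.py <<'E'
import numpy as np, cv2
from rig import r
def cal(n):
    c=r.get_calibration(n); return np.array(c["K"]),np.array(c["world_from_camera"])
def cloud(n,d):
    K,T=cal(n); v,u=np.mgrid[0:480,0:640]
    P=np.stack([(u-K[0,2])/K[0,0]*d,(v-K[1,2])/K[1,1]*d,d],-1)
    W=P@T[:3,:3].T+T[:3,3]; W[d==0]=np.nan; return W
def grab(n,save=None):
    p,d=r.grab_frame(n)
    if save:
        cv2.imwrite(f"pics/{save}.png",p[...,::-1]); np.save(f"pics/{save}_d.npy",d)
    return p,d,cloud(n,d)
E
python3 - <<'E'
from h import *
for n in("top","side"):
    grab(n,n+"0"); print(n,cal(n)[1].round(2).tolist(),cal(n)[0].tolist())
print(r.sense())
E
```

```text
pics
top [[-0.03, -1.0, 0.09, 490.98], [-1.0, 0.03, 0.01, -7.14], [-0.01, -0.09, -1.0, 1061.44], [0.0, 0.0, 0.0, 1.0]] [[509.94803570518394, 0.0, 329.91576283875423], [0.0, 509.94803570518394, 245.72313755733177], [0.0, 0.0, 1.0]]
side [[-0.96, -0.21, 0.19, 397.98], [-0.28, 0.66, -0.7, 737.13], [0.02, -0.72, -0.69, 846.08], [0.0, 0.0, 0.0, 1.0]] [[467.1301222109909, 0.0, 321.18293548496837], [0.0, 467.1301222109909, 236.38358445053512], [0.0, 0.0, 1.0]]
{'clock': 0.1, 'qpos': array([ 1.33264148e+00,  3.53598030e-01,  1.63408172e+00, -5.29275166e-06,
        1.15522915e+00, -2.40382905e-03]), 'qvel': array([-0.00164922, -0.00046329, -0.00186063,  0.00176516, -0.00091574,
       -0.00224666]), 'joint_efforts': array([ 3.76668158e-04, -6.06353760e+01, -3.42820108e+01,  1.54266295e-04,
        3.96523959e-03,  2.12700535e-06]), 'eef_pos': array([145.88495769, 607.28997552, 244.61540522]), 'tcp_rot': array([-3.14027639e+00,  1.67539829e-06,  2.90584378e+00]), 'contact_force': array([ 0.09626865,  0.16254438, -0.81942907]), 'wrist_torque': array([ 0.02366105,  0.01048459, -0.00063908]), 'grasp_force': 0.0, 'opening': 1.000789194666063}
```

View pics/top0.png

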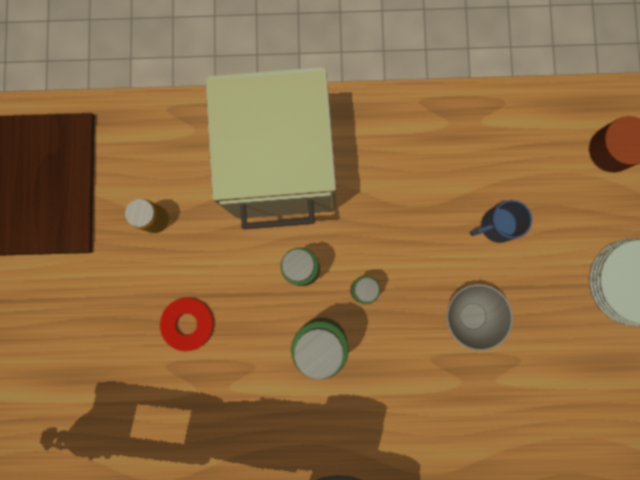

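View pics/side0.png

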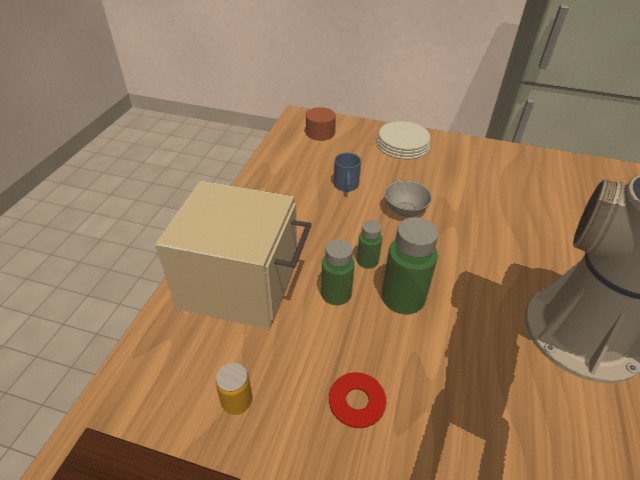

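The top view shows three green jars with grey caps: medium at (300,265), small at (366,289) and large at (320,350). The side view has them at (338,272), (370,245) and (410,265). The red ring is at (187,324), the bin handle at (278,215), the tin at (140,213), the mug at (507,220) and the bowl at (480,317). I choose the medium jar at (300,265) and will check its height against 150 mm, with one crop.

```bash
cat >> h.py <<'E'
def capfit(W,c,zlo,zhi,R=45):
    "points in a height band near c -> min enclosing circle in xy"
    m=(W[...,2]>zlo)&(W[...,2]<zhi)&(np.hypot(W[...,0]-c[0],W[...,1]-c[1])<R)
    q=W[m]; (x,y),rad=cv2.minEnclosingCircle(q[:,:2].astype(np.float32))
    return round(x,1),round(y,1),round(rad,1),round(float(np.median(q[:,2])),1),len(q)
def ringfit(p,W):
    hsv=cv2.cvtColor(p,cv2.COLOR_RGB2HSV)
    m=((hsv[...,0]<6)|(hsv[...,0]>174))&(hsv[...,1]>190)&(hsv[...,2]>90)&(W[...,2]<30)
    n,l,s,c=cv2.connectedComponentsWithStats(m.astype(np.uint8)); i=1+np.argmax(s[1:,4])
    q=W[l==i]; (x,y),rad=cv2.minEnclosingCircle(q[:,:2].astype(np.float32)); return (x,y),rad,np.median(q[:,2]),s[i,4],c[i]
E
python3 - <<'E'
from h import *
for n in("top","side"):
    p=cv2.imread(f"pics/{n}0.png")[...,::-1]; W=cloud(n,np.load(f"pics/{n}0_d.npy"))
    if n=="top":
        for nm,(u,v) in dict(med=(300,265),small=(366,289),large=(320,350),tin=(140,213),mug=(507,222),bowl=(473,315)).items():
            c=W[v,u]; print(nm,c.round(1),capfit(W,c,c[2]-6,c[2]+6))
        print("handle",[W[v,u].round(1).tolist() for u,v in((250,225),(278,223),(305,220))])
        cv2.imwrite("pics/crop.png",cv2.resize(p[190:390,190:420,::-1],None,fx=3,fy=3))
        for zb in((200,210),):
            m=(W[...,2]>198)&(W[...,2]<212)&(W[...,0]>500); q=W[m][:,:2].astype(np.float32)
            print("casing top",cv2.minAreaRect(q),len(q),np.median(W[m][:,2]),cv2.boxPoints(cv2.minAreaRect(q)).round(1).tolist())
        m=(W[...,2]>150)&(W[...,2]<185)&(W[...,0]>480)&(abs(W[...,1]-80)<120)&(p.max(-1)<90); q=W[m]
        print("bar",cv2.minAreaRect(q[:,:2].astype(np.float32)),len(q),np.median(q[:,2]))
    else:
        for nm,(u,v) in dict(med=(340,250),small=(372,229),large=(417,233)).items():
            c=W[v,u]; print(nm,c.round(1))
        m=(W[...,2]>150)&(W[...,2]<185)&(W[...,0]>480)&(abs(W[...,1]-80)<120)&(p.max(-1)<80); q=W[m]
        print("bar",cv2.minAreaRect(q[:,:2].astype(np.float32)),len(q))
        c=W[250,340]; print("med side",capfit(W,c,c[2]-6,c[2]+6))
    print("ring",ringfit(p,W))
E
```

```text
med [543.7  54.  147.1] (544.7, 59.2, 28.8, 148.5, 802)
small [497.9 -65.  113.8] (497.9, -65.4, 22.1, 114.0, 447)
large [399.6  19.7 213.2] (394.1, 23.3, 40.9, 211.6, 1909)
tin [655.8 364.6  90.7] (657.8, 368.4, 27.9, 88.5, 619)
mug [ 630.4 -371.1    0.7] (630.3, -371.0, 44.9, 3.0, 483)
bowl [ 439.7 -289.2    3.9] (438.5, -287.4, 39.1, 5.0, 802)
handle [[614.7, 138.4, 175.2], [617.2, 89.5, 172.7], [620.7, 41.6, 176.4]]
casing top ((772.0967407226562, 99.17507934570312), (221.51902770996094, 212.25384521484375), 2.9981882572174072) 15165 203.45353827207907 [[655.9000244140625, 199.39999389648438], [667.0, -12.600000381469727], [888.2999877929688, -1.0], [877.2000122070312, 210.89999389648438]]
bar ((635.9769897460938, 84.8475570678711), (49.203392028808594, 199.56166076660156), 5.159319877624512) 871 172.37583392983663
ring ((437.61956787109375, 299.6052551269531), 54.204925537109375, np.float64(8.470284113143634), np.int32(1760), array([186.26477273, 323.84772727]))
med [540.6  66.3 150. ]
small [494.5 -54.1 116.1]
large [394.   33.8 211.7]
bar ((633.6219482421875, 96.56037139892578), (43.317100524902344, 125.64549255371094), 3.0343101024627686) 278
med side (542.1, 60.5, 30.8, 149.0, 453)
ring ((439.1869812011719, 303.4168395996094), 55.80539321899414, np.float64(9.11868312174056), np.int32(2061), array([357.05482775, 399.86656963]))
```

View pics/crop.png

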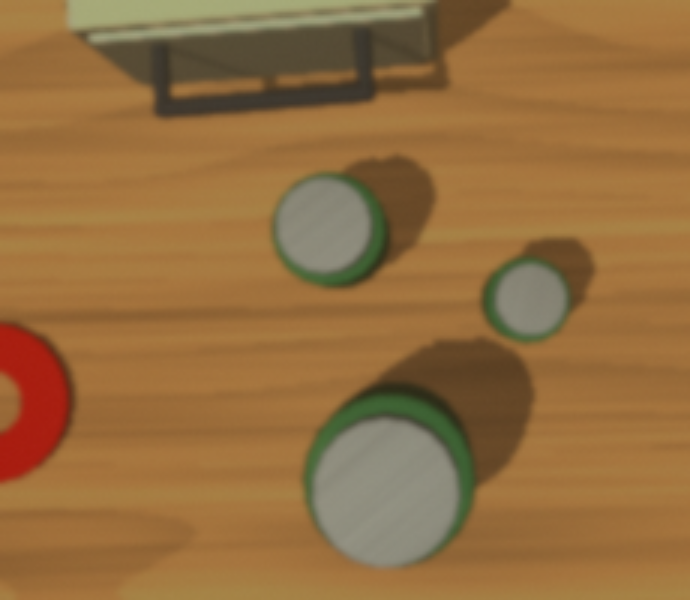

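The crop confirms three separate jars, and the medium one is just in front of the handle. Its cap top is at z ≈ 149 with radius 29, matching the 150 mm jar (the others are 114 and 212 high). The targets are: jar ≈ (543,60), ring ≈ (438,301), bin yaw ≈ 3°, handle ≈ (618,91,170). Moving above the jar.

{"fn": "step_arm", "kwargs": {
  "plan": "0 0 0 28 -39 0 0;0 0 0 57 -78 0 0;0 0 0 85 -117 0 0;0 0 0 113 -156 0 0;0 0 0 142 -195 0 0;0 0 0 170 -234 0 0;0 0 0 198 -273 0 0;0 0 0 227 -312 0 0"
}}

```text
clock: 0.9
eef_pos: [373.6, 293.9, 245.2]
tcp_rot: [-3.142, 0.0, 2.906]
contact_force: [0.8, 0.3, -1.1]
opening: 0.998
grasp_force: 0.0
```

{"fn": "step_arm", "kwargs": {
  "plan": "0 0 0 28 -39 0 0;0 0 0 57 -78 0 0;0 0 0 85 -117 0 0;0 0 0 113 -156 0 0;0 0 0 142 -195 0 0;0 0 0 160 -220 0 0;0 0 0 170 -235 0 0;0 0 0 170 -235 0 0"
}}

```text
clock: 1.7
eef_pos: [543.6, 59.3, 244.9]
tcp_rot: [-3.141, -0.0, 2.904]
contact_force: [-0.4, 0.9, -0.2]
opening: 0.998
grasp_force: 0.0
```

{"fn": "step_arm", "kwargs": {
  "plan": "0 0 0 0 1 -30 0;0 0 0 0 1 -60 0;0 0 0 0 1 -85 0;0 0 0 0 1 -105 0;0 0 0 0 1 -113 0;0 0 0 0 1 -113 0",
  "force": 40
}}

```text
clock: 2.3
eef_pos: [541.8, 62.6, 131.5]
tcp_rot: [-3.141, -0.002, 2.907]
contact_force: [-0.7, -0.2, -0.8]
opening: 0.999
grasp_force: 0.0
```

{"fn": "step_arm", "kwargs": {
  "plan": "0 0 0 0 0 0 255;0 0 0 0 0 0 255;0 0 0 0 0 0 255;0 0 0 0 0 0 255;0 0 0 0 0 0 255;0 0 0 0 0 0 255;0 0 0 0 0 0 255;0 0 0 0 0 0 255",
  "force": 40
}}

```text
clock: 3.1
eef_pos: [543.9, 61.8, 133.7]
tcp_rot: [3.141, 0.002, 2.905]
contact_force: [-1.4, -0.9, 6.4]
opening: 0.667
grasp_force: 42.5
```

{"fn": "step_arm", "kwargs": {
  "plan": "0 0 0 0 0 10 255;0 0 0 0 0 25 255;0 0 0 0 0 40 255;0 0 0 0 0 50 255;0 0 0 0 0 50 255;0 0 0 0 0 50 255"
}}

```text
clock: 3.7
eef_pos: [542.8, 61.7, 182.2]
tcp_rot: [-3.142, -0.0, 2.906]
contact_force: [-0.5, 0.2, -5.5]
opening: 0.667
grasp_force: 44.5
```

```bash
python3 - <<'E'
from h import *
s=r.sense(); print(s["eef_pos"],s["contact_force"],s["opening"])
for n in("top","side"):
    p,d,W=grab(n,n+"1"); print(n,ringfit(p,W))
    hsv=cv2.cvtColor(p,cv2.COLOR_RGB2HSV); g=(hsv[...,0]>45)&(hsv[...,0]<85)&(hsv[...,1]>80)
    m=g&(np.hypot(W[...,0]-543,W[...,1]-60)<50); q=W[m]; print(len(q),q.min(0),q.max(0))
E
```

```text
[542.77259316  61.67634533 182.1776608 ] [-0.53205017  0.17624098 -5.51425376] 0.6665351138263106
top ((437.9585876464844, 300.4960632324219), 53.51752471923828, np.float64(8.599993583391552), np.int32(1243), array([179.12952534, 323.62510056]))Traceback (most recent call last):
  File "<stdin>", line 6, in <module>
    return umr_minimum(a, axis, None, out, keepdims, initial, where)
ValueError: zero-size array to reduction operation minimum which has no identity
```

```bash
python3 - <<'E'
from h import *
p,d,W=grab("side","side1"); print(ringfit(p,W))
hsv=cv2.cvtColor(p,cv2.COLOR_RGB2HSV); g=(hsv[...,1]>70)&(p[...,1]>p[...,0]*1.3)&(p[...,1]>p[...,2]*1.3)
q=W[g&(np.hypot(W[...,0]-543,W[...,1]-60)<55)]; print(len(q),*np.nanpercentile(q,[1,99],axis=0).round(1)) if len(q) else 0
E
```

```text
((439.4296875, 302.5705261230469), 56.32978439331055, np.float64(9.081747376311796), np.int32(2067), array([357.01306241, 399.85389453]))
636 [509.8  50.4  62.1] [575.3  97.7 169.4]
```

View pics/side1.png

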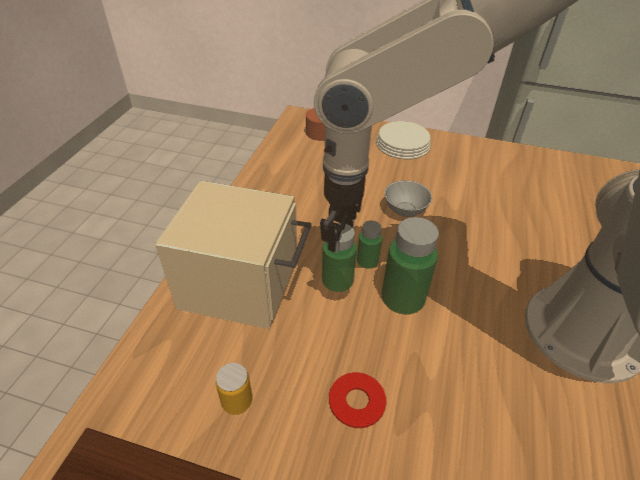

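The side view shows the jar held upright at (338,262), clear of the table, with the ring at (357,400). Its axis (x ≈ 542.5) agrees with the TCP. Shifting it over the ring by (-104, +240).

{"fn": "step_arm", "kwargs": {
  "plan": "0 0 0 -8 20 0 255;0 0 0 -24 56 0 255;0 0 0 -42 96 0 255;0 0 0 -59 136 0 255;0 0 0 -76 176 0 255;0 0 0 -92 212 0 255;0 0 0 -101 233 0 255;0 0 0 -104 240 0 255"
}}

```text
clock: 4.6
eef_pos: [437.6, 303.5, 181.6]
tcp_rot: [-3.141, -0.001, 2.908]
contact_force: [-0.4, -0.5, -4.1]
opening: 0.667
grasp_force: 44.8
```

{"fn": "step_arm", "kwargs": {
  "plan": "0 0 0 0 0 0 255;0 0 0 0 0 -10 255;0 0 0 0 0 -20 255;0 0 0 0 0 -28 255;0 0 0 0 0 -33 255;0 0 0 0 0 -35 255;0 0 0 0 0 -35 255"
}}

```text
clock: 5.3
eef_pos: [439.0, 301.4, 146.9]
tcp_rot: [-3.141, -0.0, 2.905]
contact_force: [0.6, -0.3, -4.4]
opening: 0.667
grasp_force: 44.9
```

{"fn": "step_arm", "kwargs": {
  "plan": "0 0 0 0 0 -2 255;0 0 0 0 0 -3 255;0 0 0 0 0 -4 255;0 0 0 0 0 -4 255"
}}

```text
clock: 5.7
eef_pos: [439.3, 301.8, 143.9]
tcp_rot: [3.141, 0.001, 2.906]
contact_force: [-0.9, -1.9, 2.6]
opening: 0.671
grasp_force: 45.2
```

The force flipped from -4.4 to +2.6 N, so the jar is down. Releasing and rising straight up.

{"fn": "step_arm", "kwargs": {
  "plan": "0 0 0 0 0 0 150;0 0 0 0 0 0 0;0 0 0 0 0 0 0;0 0 0 0 0 0 0;0 0 0 0 0 0 0;0 0 0 0 0 0 0"
}}

```text
clock: 6.3
eef_pos: [439.0, 301.8, 143.3]
tcp_rot: [3.142, 0.0, 2.906]
contact_force: [-0.3, 0.1, -0.7]
opening: 1.0
grasp_force: 0.0
```

{"fn": "step_arm", "kwargs": {
  "plan": "0 0 0 0 0 10 0;0 0 0 0 0 35 0;0 0 0 0 0 70 0;0 0 0 0 0 100 0;0 0 0 0 0 125 0;0 0 0 0 0 140 0;0 0 0 0 0 140 0"
}}

```text
clock: 7.0
eef_pos: [440.1, 302.4, 286.3]
tcp_rot: [3.138, 0.003, 2.906]
contact_force: [0.2, -1.1, 0.6]
opening: 0.999
grasp_force: 0.0
```

```bash
python3 - <<'E'
from h import *
for n in("top","side"):
    p,d,W=grab(n,n+"2"); 
    m=(W[...,2]>145)&(W[...,2]<175)&(np.hypot(W[...,0]-439,W[...,1]-302)<50)
    print(n,[round(float(x),1) for x in np.nanmedian(W[m],axis=0)],capfit(W,(439,302),150,168),ringfit(p,W))
s=r.sense(); print(s["eef_pos"],s["clock"])
E
```

```text
top [445.4, 294.0, 158.4] (440.7, 298.7, 29.2, 158.4, 700) ((437.8047790527344, 298.6495666503906), 53.492252349853516, np.float64(8.827108633960506), np.int32(714), array([195.47058824, 324.82773109]))
side [439.0, 305.2, 158.9] (439.4, 300.3, 29.5, 159.0, 869) ((436.7879333496094, 303.8025207519531), 54.86339569091797, np.float64(9.097492265122014), np.int32(1068), array([357.22003745, 409.28651685]))
[438.90648838 301.62713892 283.37470091] 7.1
```

View pics/side2.png

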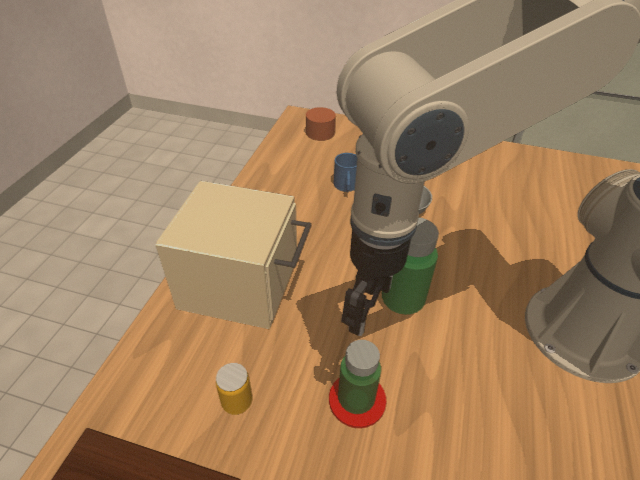

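The side view shows the jar standing on the ring at (358,380). Both cameras put its axis within about 3 mm of the ring centre, with the cap top at 159. Next I move above the handle, turning the jaws to the bin's x axis and narrowing them to about 28 mm.

{"fn": "step_arm", "kwargs": {
  "plan": "0 0 -5 10 -12 0 0;0 0 -13 30 -35 0 60;0 0 -21 50 -59 0 120;0 0 -29 70 -83 0 170;0 0 -37 90 -107 0 170;0 0 -45 110 -130 0 170;0 0 -53 130 -153 0 170;0 0 -60 148 -175 0 170"
}}

```text
clock: 7.9
eef_pos: [587.2, 125.4, 281.7]
tcp_rot: [-3.139, -0.0, 1.853]
contact_force: [0.3, 0.0, 0.2]
opening: 0.331
grasp_force: 0.0
```

{"fn": "step_arm", "kwargs": {
  "plan": "0 0 -6 12 -14 -5 170;0 0 -12 26 -30 -20 170;0 0 -13.5 31 -36 -30 170;0 0 -13.5 31 -36 -40 170;0 0 -13.5 31 -36 -40 170;0 0 -13.5 31 -36 -40 170"
}}

```text
clock: 8.5
eef_pos: [617.3, 91.5, 243.0]
tcp_rot: [-3.141, -0.0, 1.625]
contact_force: [0.2, -0.2, 0.9]
opening: 0.334
grasp_force: 0.0
```

```bash
python3 - <<'E'
from h import *
for n in("top","side"):
    p,d,W=grab(n,n+"3")
    m=(W[...,2]>160)&(W[...,2]<182)&(W[...,0]>585)&(W[...,0]<635)&(abs(W[...,1]-90)<75)&(p.max(-1)<110); q=W[m]
    if len(q)>10: print(n,len(q),cv2.minAreaRect(q[:,:2].astype(np.float32)),np.median(q,axis=0).round(1),np.percentile(q,[3,97],axis=0).round(1).tolist())
s=r.sense(); print(s["eef_pos"],s["tcp_rot"],s["opening"],s["clock"],s["qpos"].round(2))
E
```

```text
top 100 ((617.8794555664062, 90.27017211914062), (18.653385162353516, 128.9838409423828), 6.939203262329102) [620.8  34.5 172.9] [[610.2, 26.2, 168.8], [633.4, 152.3, 177.1]]
side 302 ((621.4337158203125, 93.38420867919922), (24.99742889404297, 130.44189453125), 0.5078715682029724) [616.8 111.  173.6] [[609.8, 34.0, 168.6], [632.1, 157.3, 176.3]]
[617.89617049  91.4867896  243.90554348] [ 3.14086480e+00 -1.89953184e-04  1.62473161e+00] 0.33322834998537626 8.6 [0.14 0.35 1.64 0.   1.15 0.09]
```

View pics/side3.png

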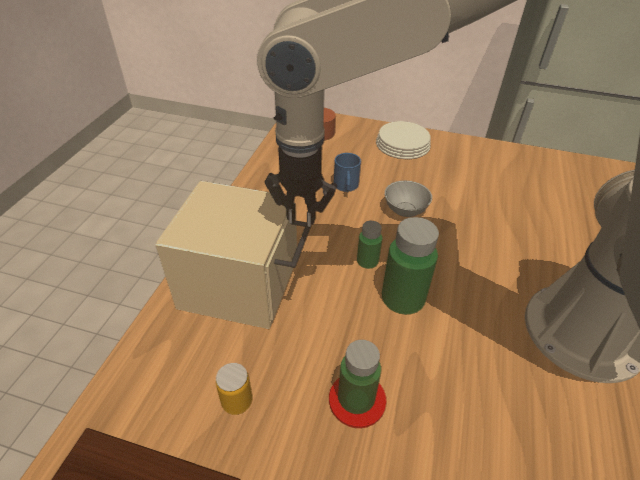

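The side view shows the jaws straddling the bar from above at (305,220). The finger knuckles bulge outward at (275,190) and (325,195). I check their profile against the casing edge before lowering.

```bash
python3 - <<'E'
from h import *
p=cv2.imread("pics/side3.png")[...,::-1]; W=cloud("side",np.load("pics/side3_d.npy"))
m=(p.max(-1)<90)&(np.hypot(W[...,0]-618,W[...,1]-91)<75)&(W[...,2]>215)
q=W[m]-[617.9,91.5,243.9]
c,s=np.cos(np.radians(3)),np.sin(np.radians(3)); bx=q[:,0]*c+q[:,1]*s
for z in range(-20,110,8):
    k=(q[:,2]>=z)&(q[:,2]<z+8)
    if k.sum()>3: print(z,k.sum(),bx[k].min().round(),bx[k].max().round(),q[k,1].min().round(),q[k,1].max().round())
E
```

```text
-20 6 -22.0 17.0 -0.0 9.0
-12 23 -27.0 26.0 -0.0 14.0
-4 30 -27.0 26.0 0.0 12.0
4 40 -29.0 27.0 -3.0 13.0
12 43 -29.0 27.0 -5.0 14.0
20 44 -30.0 33.0 -8.0 14.0
28 85 -45.0 44.0 -8.0 18.0
36 185 -48.0 48.0 -14.0 18.0
44 103 -52.0 52.0 -12.0 19.0
52 141 -56.0 55.0 -9.0 20.0
60 136 -59.0 58.0 -8.0 20.0
68 180 -63.0 62.0 2.0 20.0
76 226 -66.0 65.0 -17.0 22.0
84 311 -66.0 63.0 -14.0 22.0
92 152 -44.0 45.0 -8.0 21.0
100 45 -39.0 38.0 -6.0 15.0
108 39 -38.0 28.0 2.0 38.0
```

At full grasp depth with a vertical tool the rear knuckle would touch the casing edge. Tilting the tool 15° (tips towards the bin) and gripping the bar near the fingertips clears it.

{"fn": "step_arm", "kwargs": {
  "plan": "0.4 -8 0 0 0 -5 170;0.8 -15 0 -1 0 -15 170;0.8 -15 0 -1 0 -30 170;0.8 -15 0 -1 0 -40 170;0.8 -15 0 -1 0 -50 170;0.8 -15 0 -1 0 -50 170",
  "force": 60
}}

```text
clock: 9.2
eef_pos: [617.0, 90.8, 192.3]
tcp_rot: [2.881, -0.0, 1.623]
contact_force: [1.0, -0.6, -0.3]
opening: 0.335
grasp_force: 0.0
```

{"fn": "step_arm", "kwargs": {
  "plan": "0 0 0 0 0 -5 170;0 0 0 0 0 -10 170;0 0 0 0 0 -15 170;0 0 0 0 0 -19 170;0 0 0 0 0 -19 170"
}}

```text
clock: 9.7
eef_pos: [616.6, 90.6, 173.5]
tcp_rot: [2.881, -0.0, 1.623]
contact_force: [0.3, 0.3, -0.5]
opening: 0.337
grasp_force: 0.0
```

{"fn": "step_arm", "kwargs": {
  "plan": "0 0 0 0 0 0 255;0 0 0 0 0 0 255;0 0 0 0 0 0 255;0 0 0 0 0 0 255;0 0 0 0 0 0 255;0 0 0 0 0 0 255",
  "force": 60
}}

```text
clock: 10.3
eef_pos: [617.1, 90.7, 174.5]
tcp_rot: [2.879, -0.0, 1.623]
contact_force: [-1.6, -0.1, 3.6]
opening: 0.114
grasp_force: 58.6
```

```bash
python3 - <<'E'
from h import *
p,d,W=grab("side","side4"); cv2.imwrite("pics/c4.png",cv2.resize(p[140:340,200:440,::-1],None,fx=3,fy=3))
s=r.sense(); print(s["eef_pos"],s["opening"],s["grasp_force"],s["contact_force"],s["wrist_torque"])
E
```

```text
[617.0755651   90.71432497 174.51877613] 0.1116526723022537 58.669089674949646 [-1.996621   -0.49827847  2.96237084] [-0.09400289  0.17664755  0.02370685]
```

View pics/c4.png

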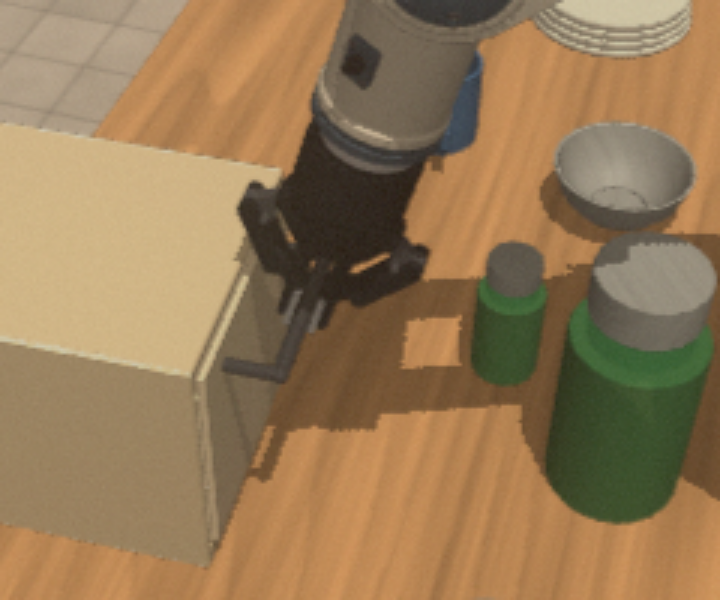

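The crop shows the bar gripped between the fingertips (at about (310,290) in the crop), with the rear knuckle above the casing and clear. Pulling along the arc.

{"fn": "step_arm", "kwargs": {
  "plan": "0.1 -1.5 0 -5 0 -1.5 255;0.2 -3 0 -12.9 -0.7 -4.5 255;0.3 -5 0 -19.5 -1 -7.5 255;0.4 -6.5 0 -25.8 -1.3 -10 255;0.4 -6.5 0 -25.8 -1.3 -10 255"
}}

```text
clock: 10.85
eef_pos: [592.2, 89.4, 165.0]
tcp_rot: [2.761, -0.002, 1.624]
contact_force: [9.6, -2.8, -2.3]
opening: 0.108
grasp_force: 59.7
```

{"fn": "step_arm", "kwargs": {
  "plan": "0.1 -2 0 -6 -0.3 -3.2 255;0.2 -3.5 0 -12.2 -0.6 -6.7 255;0.3 -5 0 -18 -0.9 -10.4 255;0.4 -7 0 -23.7 -1.2 -14.4 255;0.5 -8.5 0 -29.2 -1.5 -18.6 255;0.6 -10 0 -34.5 -1.8 -23.1 255;0.7 -12 0 -39.8 -2 -27.8 255;0.7 -13.5 0 -44.5 -2.3 -32.7 255"
}}

```text
clock: 11.65
eef_pos: [556.2, 87.7, 142.0]
tcp_rot: [2.55, -0.001, 1.623]
contact_force: [27.3, 8.9, -21.5]
opening: 0.111
grasp_force: 58.0
```

{"fn": "step_arm", "kwargs": {
  "plan": "0 0 0 0 0 0 255;0 0 0 0 0 0 255;0 0 0 0 0 0 255;0 0 0 0 0 0 255"
}}

```text
clock: 12.05
eef_pos: [556.5, 87.6, 142.0]
tcp_rot: [2.551, -0.001, 1.623]
contact_force: [6.2, 11.3, 3.0]
opening: 0.113
grasp_force: 61.7
```

```bash
python3 - <<'E'
from h import *
s=r.sense(); print(s["eef_pos"],s["tcp_rot"],s["opening"],s["grasp_force"],s["contact_force"],s["clock"])
b0=np.array([772.1,99.2]); ex=np.array([np.cos(.052),np.sin(.052)]); hinge=b0-110*ex
for n in("top","side"):
    p,d,W=grab(n,n+"5")
    out=-(W[...,:2]-hinge)@ex; lat=(W[...,:2]-hinge)@np.array([-ex[1],ex[0]])
    # cream face / top lip of hopper: bright-ish non-dark points ahead of casing within bin width, off the gripper
    m=(out>12)&(out<130)&(abs(lat)<104)&(abs(lat)>62)&(W[...,2]>40)&(W[...,2]<185)
    if m.sum()>20:
        ang=np.degrees(np.arctan2(out[m],W[...,2][m]-20)); print(n,m.sum(),np.percentile(ang,[5,50,95]).round(1),"top z",np.percentile(W[...,2][m],98).round(1),"out max",np.percentile(out[m],98).round(1))
    # bar: dark points near expected radius
    k=(out>85)&(out<140)&(abs(lat)<70)&(abs(lat)>25)&(W[...,2]>105)&(W[...,2]<155)&(p.max(-1)<110)
    if k.sum()>5:
        print(n,"bar",k.sum(),np.median(out[k]).round(1),np.median(W[...,2][k]).round(1),"phi",np.degrees(np.arctan2(np.median(out[k]),np.median(W[...,2][k])-20)).round(1)-16.35)
    print(n,"cap",capfit(W,(439,301),150,168))
p=cv2.imread("pics/side5.png"); cv2.imwrite("pics/c5.png",cv2.resize(p[140:440,160:480],None,fx=2,fy=2))
E
```

```text
[556.54331358  87.60425357 142.02521265] [ 2.55093206e+00 -7.19290583e-04  1.62251932e+00] 0.11336315578310145 61.684303879737854 [ 6.23320275 11.28533036  3.01181608] 12.05
top 1256 [ 8.7 25.1 27.4] top z 178.1 out max 93.8
top bar 345 102.0 142.0 phi 23.549999999999997
top cap (440.2, 298.8, 29.4, 158.3, 877)
side 1581 [ 6.7 19.4 29.8] top z 177.3 out max 92.5
side bar 146 102.6 142.1 phi 23.65
side cap (440.1, 301.0, 29.4, 159.0, 874)
```

View pics/c5.png

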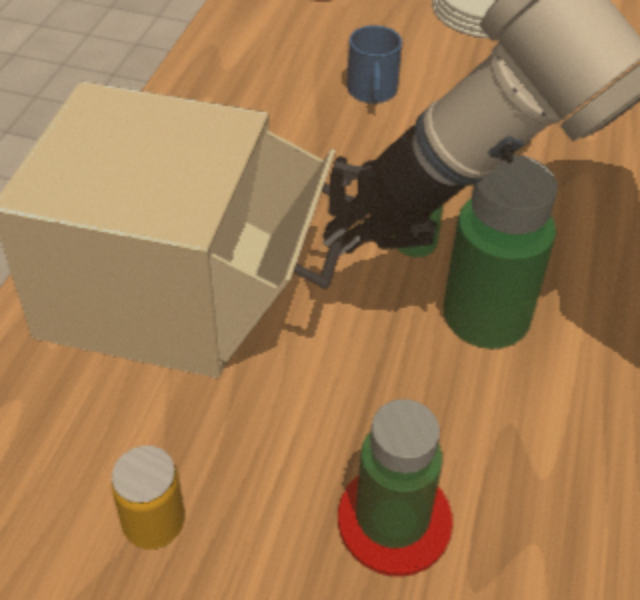

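The crop shows the hopper open about 24–25° with the bar still held at (340,250), and the jar on its ring at (400,490). The wrist is close to the large look-alike jar at (500,190), and the 11 N in y suggests it touches. I check that before the last few degrees.

```bash
python3 - <<'E'
from h import *
s=r.sense(); print(s["qpos"].round(3),s["contact_force"],s["wrist_torque"],s["joint_efforts"].round(1))
for n in("top","side"):
    W0=cloud(n,np.load(f"pics/{n}0_d.npy"));W=cloud(n,np.load(f"pics/{n}5_d.npy"))
    try: print(n,"large before",capfit(W0,(395,25),203,216,60),"now",capfit(W,(395,25),203,216,60))
    except Exception as e: print(e)
    p=cv2.imread(f"pics/{n}5.png")[...,::-1].astype(int)
    g=(p[...,1]>p[...,0]*1.3)&(p[...,1]>p[...,2]*1.3)
    for W_,I in((W0,cv2.imread(f"pics/{n}0.png")[...,::-1].astype(int)),(W,p)):
        g=(I[...,1]>I[...,0]*1.3)&(I[...,1]>I[...,2]*1.3)
        q=W_[g&(np.hypot(W_[...,0]-395,W_[...,1]-25)<75)]; print(n,"green",len(q),np.percentile(q,[1,99],axis=0).round(0).tolist() if len(q) else 0)
# robot points near jar: height of lowest wrist points seen
W=cloud("side",np.load("pics/side5_d.npy"))
m=(np.hypot(W[...,0]-395,W[...,1]-25)<90)&(W[...,2]>216); q=W[m]
for x in range(380,490,15):
    k=(q[:,0]>=x)&(q[:,0]<x+15)
    if k.any(): i=q[k]; j=i[i[:,2].argmin()]; print(x,j.round())
E
```

```text
[ 0.202  0.237  2.264 -0.983  0.099  1.106] [ 5.91848665 10.71473419  2.8131311 ] [ 1.68029335 -0.8913581   0.8530273 ] [ -5.6 -37.8 -16.1  -0.4   2.9  -0.2]
top large before (394.0, 23.5, 41.0, 211.6, 1951) now (394.2, 23.3, 40.8, 211.6, 1059)
top green 401 [[372.0, -24.0, 148.0], [442.0, 69.0, 156.0]]
top green 448 [[364.0, -26.0, 143.0], [443.0, 49.0, 191.0]]
side large before (393.5, 25.5, 42.4, 212.0, 1007) now (392.1, 25.7, 42.0, 212.0, 890)
side green 954 [[348.0, 14.0, 27.0], [440.0, 76.0, 172.0]]
side green 1705 [[347.0, 16.0, 18.0], [439.0, 76.0, 173.0]]
380 [391. 100. 326.]
395 [409. 101. 299.]
410 [424.  99. 272.]
425 [439.  96. 255.]
440 [441. 101. 253.]
455 [469.  76. 340.]
```

The large jar has not moved and the wrist clears it. The stop comes from the wrist singularity: q5 ≈ 0.1 because the tool is nearly in line with the forearm. I take some tilt back while holding the bar, then finish the arc.

{"fn": "step_arm", "kwargs": {
  "plan": "-0.1 1.5 0 0 0 0 255;-0.2 3 0 -1 0 -1 255;-0.2 4.5 0 -2 0 -1.5 255;-0.3 6 0 -3 -0.2 -2.5 255;-0.3 7 0 -4 -0.2 -3.3 255;-0.3 7 0 -4 -0.2 -3.3 255;-0.3 7 0 -4 -0.2 -3.3 255"
}}

```text
clock: 12.85
eef_pos: [553.1, 85.8, 138.8]
tcp_rot: [2.672, 0.001, 1.619]
contact_force: [7.5, 6.9, 3.1]
opening: 0.114
grasp_force: 61.5
```

```bash
cat >> h.py <<'E'
def phi():
    from scipy.spatial.transform import Rotation as R
    s=r.sense(); z=R.from_euler("xyz",s["tcp_rot"]).as_matrix()[:,2]
    bar=s["eef_pos"]+4*z; ex=np.array([np.cos(.052),np.sin(.052)]); hg=np.array([772.1,99.2])-110*ex
    out=-(bar[:2]-hg)@ex; print("bar",bar.round(1),"out",out.round(1),"rad",np.hypot(out,bar[2]-20).round(1),"phi",np.degrees(np.arctan2(out,bar[2]-20)).round(2)-16.35)
    print("q",s["qpos"].round(3),"F",s["contact_force"].round(1),"grip",s["grasp_force"],s["opening"],"tilt",np.degrees(np.arccos(-z[2])).round(1),s["clock"])
E
python3 -c "
from h import *
phi()"
```

```text
bar [554.9  85.8 135.2] out 107.6 rad 157.6 phi 26.689999999999998
q [ 0.189  0.241  2.194 -0.264  0.25   0.381] F [7.5 6.9 3.1] grip 61.52100920677185 0.11407068593521234 tilt 26.9 12.85
```

{"fn": "step_arm", "kwargs": {
  "plan": "0 0 0 -1.5 0.2 -1.5 255;0 0 0 -3 0.4 -3 255;0 0 0 -4.5 0.6 -4.5 255;0 0 0 -5.3 0.7 -5.3 255;0 0 0 -5.3 0.7 -5.3 255;0 0 0 -5.3 0.7 -5.3 255;0 0 0 -5.3 0.7 -5.3 255;0 0 0 -5.3 0.7 -5.3 255"
}}

```text
clock: 13.65
eef_pos: [547.7, 85.6, 133.4]
tcp_rot: [2.673, 0.002, 1.619]
contact_force: [6.7, -2.5, 4.5]
opening: 0.112
grasp_force: 61.7
```

```bash
python3 - <<'E'
from h import *
phi()
b0=np.array([772.1,99.2]); ex=np.array([np.cos(.052),np.sin(.052)]); ey=np.array([-ex[1],ex[0]]); hg=b0-110*ex
for n in("top","side"):
    p,d,W=grab(n,n+"6"); out=-(W[...,:2]-hg)@ex; lat=(W[...,:2]-hg)@ey
    # top lip of hopper: highest cream points ahead of casing
    m=(out>60)&(out<110)&(abs(lat)<106)&(abs(lat)>66)&(W[...,2]>150)&(W[...,2]<185)
    print(n,"lip",m.sum(),np.median(out[m]).round(1),np.median(W[...,2][m]).round(1),"ang",np.degrees(np.arctan2(np.median(out[m]),np.median(W[...,2][m])-20)).round(1))
    k=(out>85)&(out<140)&(abs(lat)<66)&(abs(lat)>25)&(W[...,2]>105)&(W[...,2]<150)&(p.max(-1)<110)
    print("bar",k.sum(),np.median(out[k]).round(1),np.median(W[...,2][k]).round(1))
    print("cap",capfit(W,(439,301),150,168),"ring",ringfit(p,W)[0])
cv2.imwrite("pics/c6.png",cv2.resize(p[140:440,160:480,::-1],None,fx=2,fy=2))
E
```

```text
bar [549.5  85.7 129.9] out 113.0 rad 157.6 phi 29.46
q [ 0.192  0.245  2.207 -0.291  0.235  0.411] F [ 6.7 -2.5  4.5] grip 61.71410322189331 0.11171447102897028 tilt 26.9 13.65
top lip 303 82.3 163.2 ang 29.9
bar 367 110.9 133.6
cap (440.5, 298.4, 29.4, 158.4, 877) ring (437.4200134277344, 299.285888671875)
side lip 164 80.7 160.2 ang 29.9
bar 170 110.0 133.8
cap (440.0, 300.4, 29.3, 158.9, 863) ring (437.3551940917969, 303.868408203125)
```

View pics/c6.png

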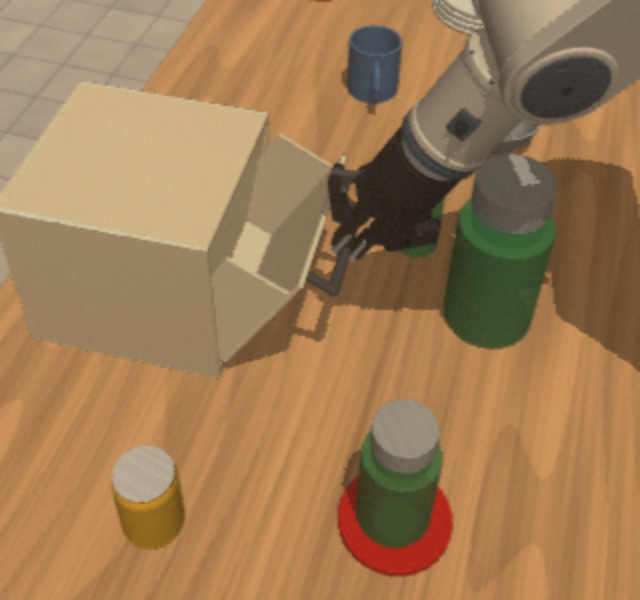

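The crop shows the hopper held at about 29.5° (bar estimate 29.5°, lip estimate 29.9°), with the bar in the fingertips at (345,245). The jar stands centred on the ring at (400,490), and the 7–8 N force matches the spring. Handing in.

```bash
python3 -c "
from rig import r
print(r.sign_off())"
```

```text
the job is handed in; nothing more can be done
None
```

The job is handed in: the jar stands released on the red ring, about 3 mm off centre, and the arm is still holding the bin front at about 29.5°; no verdict came back from the hand-in.

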